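# Feed out the thick, then the thin dowel pins

## Task

Two dowel-pin dispensers stand side by side on the board: feed out the pins for the next joint, the thick pair first and then the thin pair. Each time press down the front end of that dispenser's rocking lever with the fingertips and keep it down until both pins have rolled out under the lifted gate into the trough, then let the lever come up again so that the gate shuts. Do not grasp, lift or touch the pins, and leave the tools and blocks on the bench where they lie.

Things in the scene. Friction and masses are not known exactly. Their poses are not given: they have to be found in the camera images.
- base_board: plywood board 180x160x15 mm fixed on the bench that carries both dispensers side by side, 90 mm apart; origin at the middle of its underside, x axis toward the dispensers' rear
- thick_dispenser: wooden dispenser of two thick pins (16 x 45 mm), fixed, 166 x 60 mm, else like the other. Origin: underside, below the lever's pivot; x to the closed rear, z up. Along x (mm): paddle -105 to -75, in front of the box; trough -34 to 57, floor 5 to 11 high, walls 36; gate 70; sloping lane with the pins 74 to 120, open above, walls 74 high. Lever bar above the trough; its posts are 98 high
- thin_dispenser: wooden dispenser of two thin pins (9 x 45 mm), fixed, 166 x 60 mm, else like the other. Origin: underside, below the lever's pivot; x to the closed rear, z up. Along x (mm): paddle -105 to -75, in front of the box; trough -34 to 57, floor 5 to 11 high, walls 36; gate 70; sloping lane with the pins 74 to 120, open above, walls 74 high. Lever bar above the trough; its posts are 98 high
- thick_lever (a joint): rocking lever of the thick-pin dispenser, rad: 0 at rest (paddle up, gate shut), 0.38 at its stop (front paddle pressed down): paddle then about 35 mm lower and tilted by the joint value, gate 28 mm higher. A spring brings it back when let go; 1.5 N on the paddle starts it, 4 N holds it fully down
- thin_lever (a joint): rocking lever of the thin-pin dispenser, rad: 0 at rest (paddle up, gate shut), 0.38 at its stop (front paddle pressed down): paddle then about 35 mm lower and tilted by the joint value, gate 28 mm higher. A spring brings it back when let go; 1.5 N on the paddle starts it, 4 N holds it fully down
- thick_paddle (a point): middle of the top face of the paddle (30 mm along the lever, 28 mm wide, 8 mm thick) at the front end of the thick-pin dispenser's lever; at rest level and 123 mm above the bench; moves with the lever, whose pivot lies 90 mm to the rear and 23 mm lower
- thin_paddle (a point): middle of the top face of the paddle (30 mm along the lever, 28 mm wide, 8 mm thick) at the front end of the thin-pin dispenser's lever; at rest level and 123 mm above the bench; moves with the lever, whose pivot lies 90 mm to the rear and 23 mm lower
- thick_pin_1: thick wooden dowel pin 1, 16 mm across and 45 mm long, origin at its centre, y along its length; at first behind the shut gate in the lane of its dispenser, nearer the gate
- thick_pin_2: thick wooden dowel pin 2, 16 mm across and 45 mm long, origin at its centre, y along its length; at first behind the shut gate in the lane of its dispenser, behind pin 1
- thin_pin_1: thin wooden dowel pin 1, 9 mm across and 45 mm long, origin at its centre, y along its length; at first behind the shut gate in the lane of its dispenser, nearer the gate
- thin_pin_2: thin wooden dowel pin 2, 9 mm across and 45 mm long, origin at its centre, y along its length; at first behind the shut gate in the lane of its dispenser, behind pin 1
- try_square: carpenter's square lying on the bench near the front edge, 120x177x17 mm, loose bystander, origin at the middle of its underside
- hole_saw: black hole saw standing on the bench, 52x52x74 mm, loose bystander, origin at the middle of its underside
- pliers: blue-handled pliers lying on the bench, 62x171x14 mm, loose bystander, origin at the middle of its underside
- hole_plug: round wooden disc lying flat on the bench, 46 mm across, 20 mm high, loose bystander, origin at the middle of its underside
- perch_blank: small rectangular wooden block lying on the bench, 50x95x28 mm, loose bystander, origin at the middle of its underside
- pencil: carpenter's pencil lying on the bench, 13x159x9 mm, loose bystander, origin at the middle of its underside

How it is judged:
By the outcome, as a careful person would: the job done as asked, in the order asked, and still so for the second after the job is handed in, with the robot touching nothing.
It also fails if it takes over 48 s, if anything falls off the work surface, if the arm or the gripper's body presses on something with over 40 N, if the wrist force passes 120 N, or if a joint passes its speed limit or range.

## Robot

A 6-joint arm with a two-finger parallel gripper is mounted at the origin on a cart in front of the work surface, level with it; the furniture and walls round the work are solid. World frame = base frame: x ahead of the robot, y to its left, z up, the work surface at z = 0. Lengths are in mm, angles in rad, forces in N, time in s.
With the tool pointing down it reaches from about 350 to 975 mm from the base axis. Payload 7.1 kg.
Tool frame: the origin (TCP) lies at the very end of the fingers, on their centre line; the grasp point (between the pads) lies 19 mm behind it (ctrl.tcp_to_grasp is the distance from the TCP to the grasp point, in mm); z points along the fingers, x is the direction in which the jaws open and shut, and the axes are right-handed (so a half turn about z gives the same grasp; the last joint's range is limited). The gripper opens to 88 mm and grips with 3 to 60 N. Pads are 20 mm wide; open, the fingers measure 115 mm over their backs; the gripper's body (75 mm by 178 mm) begins 61 mm behind the grasp point.
Start: joints at [1.254, 0.423, 1.63, -0, 1.089, -0.019], TCP at [183.354, 597.483, 197.675] pointing down, gripper open.
Joint ranges: [-3, 3], [-0.9, 2.11], [0.09, 2.58], [-1.31, 4.45], [0.11, 2.69], [-2.54, 2.54]. Speed limits (rad/s): [2.39, 2.39, 3.01, 3.14, 3.14, 3.14].

## Interface

Orientations are given as a rotation vector (axis times angle).
In Python, from workcell import get_obs, viewer, ctrl, masks_of gives the robot as it stands. The module is installed in compiled form; this text tells all that it offers.
- The arm moves only by the shell command python3 -m inch 'ROWS'. ROWS is JSON, a list of rows, each an object of numbers: "tx", "ty", "tz": the shift along the tool's x, y, z in cm; "ax", "ay", "az": the turn, a rotation vector about the tool's x, y, z in degrees; "jaw": the opening, from 0 (shut) to 1 (fully open). In form: [{"tx": .., "ty": .., "tz": .., "ax": .., "ay": .., "az": .., "jaw": ..}, ...]. A call has 1 to 12 rows; each row shifts and turns the commanded pose from where the row before left it, along the tool's axes as they then stand; what a row does not reach is not made up. A row lasts 1/8 s, in which the tool goes at most 62.5 mm and 10.7 degrees, less where a joint would pass 70% of its speed; a pose out of reach is approached as far as the arm can. A call is refused whole if a number of a shift passes 6.25 or a number of a turn 10.7, either way. A call with a gripper value outside its range is refused whole. The fingers move at their own pace and stop on an object; the grip force is fixed at half the most. Time passes only in rows, so rows that do not move let the fingers close. It gives the time, the measured TCP pose, the force and the opening at its end, in the units of the state.
- get_obs(): the state, without advancing time (a new reading comes with each control period).
- viewer.get_image(name): name is "scene" or "side" or "wrist"; returns (picture, depth): 384x512x3 uint8, red, green, blue; 384x512 float32, mm along the optical axis (not along the pixel's ray), 0 where there is no reading.
- viewer.get_calibration(name): a dict with "fx", "fy", "cx", "cy" (pixels), "rvec" (rotation vector, rad) and "tvec" (3), from world to camera coordinates, as OpenCV has them. Camera axes: x right, y down, z forward; pixel columns grow to the right and rows downward; lengths in mm; the calibration is good to about 2 mm. The wrist camera is an equidistant fisheye: a pixel r from the principal point sees the ray r / f radians off the axis. A picture is of the moment at which its call begins: read the wrist's pose just before it. get_calibration takes no time and is no camera call; for the wrist camera it gives the pose at the moment of the call.
- ctrl.close_job(): hands the job in, once; it reports no verdict.
Trained networks look in the newest picture that a camera, given by its name, has taken for a name from the list of things; names that differ only in an ending like _2 or _b are one class to them, and where a whole thing is asked for, a point or a joint stands for the part that bears it (a point fixed in the world has none). Each returns a list of dicts, best first, with "score" (0 to 1); they miss things now and then, are a little off and sometimes report something else, mostly with a low value. They report only what shows in the picture. A call takes as long as a camera call.
- masks_of(camera, thing): "pixels" (384x512 bool, what is visible of it) and "location" ([column, row] in pixels, amid what is visible of it).
The state is a dict: "t": time; "qpos": joint angles; "qvel": joint speeds; "joint_torque": joint torques, N m; "ee_pos": TCP position; "orientation": TCP orientation; "ft_force": force on the tool from outside, world axes, zero at the start; "moment": the same for the moment, N m; "width": finger opening in mm.
Only numpy, scipy, OpenCV 4.12 (cv2) and the standard library are available. Lean on these libraries where they do the work, as an engineer would, in place of code of your own. Each camera call takes 0.05 s, during which the arm holds its last target. There are 200 camera calls.

## Working session

There is one attempt and no reset: what is moved stays moved. The work goes in short steps, Python scripts to look and compute and a shell command to move; the robot and the scene stay as the last step left them, time stands still between calls to the robot, and variables do not carry over. Pictures are saved under pics/ and viewed, about 8 in all and at most 12, crops included, and the job is handed in when it is done.

```bash
mkdir -p pics
cat > h.py <<'E'
import numpy as np, cv2
from workcell import get_obs, viewer, ctrl, masks_of
def world(cam, depth, mask):
    c=viewer.get_calibration(cam); R=cv2.Rodrigues(np.array(c["rvec"],float))[0]
    v,u=np.nonzero(mask&(depth>0)); z=depth[v,u]
    p=np.c_[(u-c["cx"])/c["fx"]*z,(v-c["cy"])/c["fy"]*z,z]
    return (p-np.array(c["tvec"]).ravel())@R
E
python3 - <<'E'
from h import *
np.set_printoptions(precision=1,suppress=True)
o=get_obs();print(o["t"],o["ee_pos"],o["orientation"],o["width"])
ims=[]
for cam in("scene","side"):
    im,d=viewer.get_image(cam); ims.append(im[:,:,::-1])
    np.save(cam+".npy",d)
    for n in("thick_paddle","thin_paddle","thick_dispenser","thin_dispenser","base_board","thick_pin_1","thin_pin_1"):
        for r in masks_of(cam,n)[:2]:
            p=world(cam,d,r["pixels"])
            if len(p): print(cam,n,round(r["score"],2),r["location"],r["pixels"].sum(),np.median(p,0),p.min(0),p.max(0))
cv2.imwrite("pics/a.png",ims[0]);cv2.imwrite("pics/b.png",ims[1])
E
```

```text
0.0 [183.2 596.9 196.9] [ 2.5  1.9 -0. ] 87.83763211748362
scene thick_paddle 0.91 [251.4, 190.2] 728 [491.9 295.1 108. ] [409.  271.8  -0.4] [600.9 396.6 126.2]
scene thin_paddle 0.81 [226.3, 165.9] 591 [503.4 383.1 108.6] [421.  361.9  -4.1] [626.4 496.7 126.4]
scene thick_dispenser 0.74 [273.2, 192.9] 3501 [540.1 284.5  61.7] [409.  244.8  -3. ] [703.3 394.8 126.2]
scene thin_dispenser 0.84 [244.9, 166.4] 2482 [549.8 380.2  79.4] [421.  303.8  -2.6] [699.8 474.3 126.4]
scene base_board 0.6 [246.1, 222.9] 742 [489.2 266.4  13.5] [414.  239.9  -4.4] [651.6 420.9 122.7]
scene thick_pin_1 0.43 [175.5, 226.9] 1353 [376.5 414.3   9.2] [282.1 259.5  -4.5] [415.  455.3  19.3]
scene thin_pin_1 0.28 [270.3, 279.6] 445 [397.9 159.7  18.7] [372.5 139.7  -1.8] [436.1 193.4  32.9]
side thick_paddle 0.84 [263.4, 188.0] 503 [488.7 293.4 106.8] [407.2 260.5  -3.3] [592.6 536.9 124. ]
side thick_paddle 0.73 [250.0, 185.5] 66 [530.6 514.1   6.4] [502.9 500.7  -1.4] [621.5 539.4  10.9]
side thin_paddle 0.93 [251.6, 173.5] 379 [496.2 383.4 107.3] [421.1 354.5  -2.5] [586.9 622.6 124.9]
side thick_dispenser 0.8 [289.7, 205.3] 2943 [553.4 269.   57.6] [407.2 243.1  -2.4] [698.7 536.9 124. ]
side thin_dispenser 0.57 [269.5, 177.3] 1564 [551.5 379.8  83.1] [419.3 279.7  -4.6] [701.  649.5 124.9]
side base_board 0.79 [283.0, 225.1] 568 [520.8 258.2  11.4] [461.4 239.8  -1.1] [635.9 415.2  17.6]
side thin_pin_1 0.7 [289.6, 206.8] 2670 [552.3 267.3  58.3] [410.1 243.1  13.9] [698.7 419.4 124. ]
```

View pics/a.png

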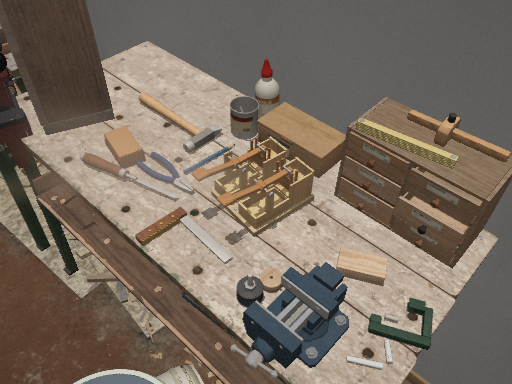

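View pics/b.png

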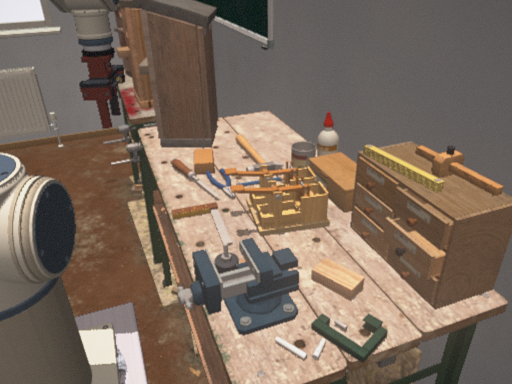

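The scene picture shows both dispensers around pixel (260,180). The orange levers point to the front left, with the thick one nearer the camera at about (235,198) and the thin one behind at about (210,172). Next I fit the lever axes and paddle centres.

Run:
```python
from h import *
np.set_printoptions(precision=1,suppress=True)
for cam in("scene","side"):
    d=viewer.get_image(cam)[1]
    for n in("thick_paddle","thin_paddle"):
        p=world(cam,d,masks_of(cam,n)[0]["pixels"])
        m=np.median(p,0); q=p[(p[:,2]>95)&(p[:,2]<130)&(np.abs(p[:,1]-m[1])<45)]
        for k in range(3):
            vx,vy,x0,y0=cv2.fitLine(q[:,:2].astype(np.float32),cv2.DIST_HUBER,0,.01,.01).ravel()
            if vx<0: vx,vy=-vx,-vy
            off=(q[:,:2]-[x0,y0])@[-vy,vx]; q=q[np.abs(off)<18]
        s=(q[:,:2]-[x0,y0])@[vx,vy]; off=(q[:,:2]-[x0,y0])@[-vy,vx]
        lo,hi=np.percentile(s,[.5,99.5]); c=np.array([x0,y0])+(lo+15)*np.array([vx,vy])
        print(cam,n,len(q),"yaw",np.degrees(np.arctan2(vy,vx)),"front",lo,"len",hi-lo,"paddle c",c)
        for a in range(int(lo),int(hi)+1,10):
            b=(s>=a)&(s<a+10)
            if b.any(): print("  ",int(a-lo),b.sum(),q[b,2].max(),np.median(q[b,2]),off[b].min(),off[b].max())
```

```text
scene thick_paddle 678 yaw -8.3955555 front -88.01824843614183 len 186.7491170173448 paddle c [424.2 302.9]
   0 69 125.85406274984233 122.31472407502858 -11.91699769464029 16.244208493976398
   10 58 125.34506518850635 122.82097814057964 -10.852227308936536 17.00595213092487
   20 51 125.60759144198255 122.16067416746182 -11.133917994341518 17.906318711635073
   30 25 120.28185509842626 115.65855940923454 -4.398959583015336 9.204810921040963
   40 34 116.52613654027755 113.78374364410149 -4.340215650691205 9.688978314233696
   50 30 115.63023016394317 112.21591126196002 -4.317419681479432 11.520489797962938
   60 32 113.2284732420643 110.49101907526449 -5.241591762953143 8.846343264723354
   70 31 111.62969414640202 108.80329989266036 -4.4958636464900685 10.811356907246957
   80 31 110.12727163418967 107.29855480404889 -4.302866904465752 9.523655361121207
   90 49 110.58471547553005 105.96567090457809 -8.314170841722573 14.197935589488914
   100 53 112.1940491318032 108.71261994506347 -11.308796118653643 14.947432737011516
   110 23 108.64725811304459 104.28413984018088 -7.209006453
[... 4908 characters left out ...]
 8.460303016911896
   90 23 109.1381751350028 105.48419003389009 -6.33723546120631 15.315737966504722
   100 17 110.3058701376351 108.72448337186962 -7.257342782981209 11.951860343024327
   110 10 106.22670427832472 104.79612648030789 -1.7586390461624564 12.033728887539096
   120 19 106.52968002143048 102.91058157085406 -3.5581858680326555 11.444215161284896
   130 23 106.7827442995115 103.33377933873808 -3.7672436473380624 11.21349820158458
   140 20 104.93020851434733 103.62107782420298 -4.867708224885909 8.609082127416725
   150 20 105.69860233646651 102.95609987141216 -5.15387938924724 8.321823867936635
   160 16 106.44769180437468 103.73130995539897 -5.407769770349154 10.962651710540776
```

```bash
cat > rel.py <<'E'
from h import *
import sys
np.set_printoptions(precision=2,suppress=True)
def paddle(k): return {"thick":np.array([424.3,304.]),"thin":np.array([437.2,393.])}[k]
ex=np.array([np.cos(np.radians(-8.3)),np.sin(np.radians(-8.3))])
def rel(k,z,fwd=5):
    o=get_obs(); R=cv2.Rodrigues(np.array(o["orientation"]))[0]
    t=np.r_[paddle(k)-fwd*ex,z]
    print("t",o["t"],"ee",np.array(o["ee_pos"]),"F",np.array(o["ft_force"]),"w",o["width"])
    print("target",t,"tool shift cm",R.T@(t-o["ee_pos"])/10)
    print("tool x yaw",np.degrees(np.arctan2(R[1,0],R[0,0])),"y yaw",np.degrees(np.arctan2(R[1,1],R[0,1])),"z",R[:,2],"q",np.array(o["qpos"]))
if __name__=="__main__": rel(sys.argv[1],float(sys.argv[2]))
E
python3 rel.py thick 150
```

```text
t 1.1 ee [183.36 597.49 197.69] F [0.04 0.05 0.36] w 87.97044821288932
target [419.35 304.72 150.  ] tool shift cm [-21.06  31.15   4.77]
tool x yaw 72.9392844161059 y yaw -17.06071561108454 z [ 0.  0. -1.] q [ 1.25  0.42  1.63 -0.    1.09 -0.02]
```

```bash
python3 -m inch '[{"tx":-2.1,"ty":3.1,"jaw":0},{"tx":-2.1,"ty":3.1,"jaw":0},{"tx":-2.1,"ty":3.1,"jaw":0},{"tx":-2.1,"ty":3.1,"jaw":0},{"tx":-2.1,"ty":3.1,"jaw":0},{"tx":-2.1,"ty":3.1,"jaw":0},{"tx":-2.1,"ty":3.1,"jaw":0},{"tx":-2.1,"ty":3.1,"jaw":0},{"tx":-2.1,"ty":3.1,"jaw":0},{"tx":-2.1,"ty":3.1,"tz":2,"jaw":0},{"tz":2,"az":-8.7,"jaw":0},{"jaw":0}]'; python3 rel.py thick 150
python3 - <<'E'
from h import *
a=viewer.get_image("scene")[0][90:290,130:400,::-1];b=viewer.get_image("side")[0][110:310,150:420,::-1]
cv2.imwrite("pics/c.png",cv2.resize(np.vstack([a,b])[:, :],None,fx=1.45,fy=1.45,interpolation=cv2.INTER_CUBIC))
E
```

```text
t 1.1 ee [183.36 597.49 197.69] F [0.04 0.05 0.36] w 87.97044821288932
target [419.35 304.72 150.  ] tool shift cm [-21.06  31.15   4.77]
tool x yaw 72.9392844161059 y yaw -17.06071561108454 z [ 0.  0. -1.] q [ 1.25  0.42  1.63 -0.    1.09 -0.02]$[0]: bad value
```

View pics/c.png

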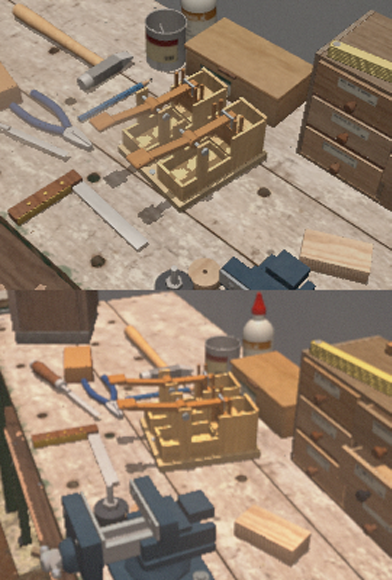

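The rows were refused, probably because every key has to be given. The picture shows the unchanged scene, so the arm has not moved.

```bash
python3 -m inch '[{"tx":-2.1,"ty":3.1,"tz":0,"ax":0,"ay":0,"az":0,"jaw":0},{"tx":-2.1,"ty":3.1,"tz":0,"ax":0,"ay":0,"az":0,"jaw":0},{"tx":-2.1,"ty":3.1,"tz":0,"ax":0,"ay":0,"az":0,"jaw":0},{"tx":-2.1,"ty":3.1,"tz":0,"ax":0,"ay":0,"az":0,"jaw":0},{"tx":-2.1,"ty":3.1,"tz":0,"ax":0,"ay":0,"az":0,"jaw":0},{"tx":-2.1,"ty":3.1,"tz":0,"ax":0,"ay":0,"az":0,"jaw":0},{"tx":-2.1,"ty":3.1,"tz":0,"ax":0,"ay":0,"az":0,"jaw":0},{"tx":-2.1,"ty":3.1,"tz":0,"ax":0,"ay":0,"az":0,"jaw":0},{"tx":-2.1,"ty":3.1,"tz":0,"ax":0,"ay":0,"az":0,"jaw":0},{"tx":-2.1,"ty":3.1,"tz":2,"ax":0,"ay":0,"az":0,"jaw":0},{"tx":0,"ty":0,"tz":2,"ax":0,"ay":0,"az":-8.7,"jaw":0},{"tx":0,"ty":0,"tz":0,"ax":0,"ay":0,"az":0,"jaw":0}]' && python3 rel.py thick 150
```

```text
t: 2.7
ee_pos: [417.5, 304.8, 156.6]
orientation: [-2.379, -2.051, 0.004]
ft_force: [0.2, -0.1, -0.1]
width: 0.6
t 2.7 ee [417.45 304.82 156.6 ] F [ 0.17 -0.14 -0.14] w 0.5530237579741535
target [419.35 304.72 150.  ] tool shift cm [0.02 0.19 0.66]
tool x yaw 81.51339934542753 y yaw -8.4868294227407 z [-0. -0. -1.] q [ 0.61  0.32  1.9   0.    0.92 -0.82]
```

```bash
python3 -m inch '[{"tx":0,"ty":0.2,"tz":1.5,"ax":0,"ay":0,"az":0,"jaw":0},{"tx":0,"ty":0,"tz":1,"ax":0,"ay":0,"az":0,"jaw":0},{"tx":0,"ty":0,"tz":0.8,"ax":0,"ay":0,"az":0,"jaw":0},{"tx":0,"ty":0,"tz":0.5,"ax":0,"ay":0,"az":0,"jaw":0},{"tx":0,"ty":0,"tz":0,"ax":0,"ay":0,"az":0,"jaw":0}]' && python3 rel.py thick 93;  python3 - <<'E'
from h import *
a=viewer.get_image("scene")[0][130:270,170:350,::-1];b=viewer.get_image("side")[0][130:270,190:370,::-1]
cv2.imwrite("pics/d.png",cv2.resize(np.hstack([a,b]),None,fx=2.2,fy=2.2,interpolation=cv2.INTER_CUBIC))
E
```

```text
t: 3.32
ee_pos: [419.8, 305.4, 119.3]
orientation: [-2.377, -2.054, 0.001]
ft_force: [-0.5, -0.4, 0.3]
width: 0.4
t 3.325 ee [419.84 305.44 119.34] F [-0.45 -0.39  0.34] w 0.3772343709806931
target [419.35 304.72  93.  ] tool shift cm [-0.08 -0.04  2.63]
tool x yaw 81.63923249428355 y yaw -8.360780056048965 z [-0. -0. -1.] q [ 0.61  0.38  1.92 -0.    0.84 -0.82]
```

View pics/d.png

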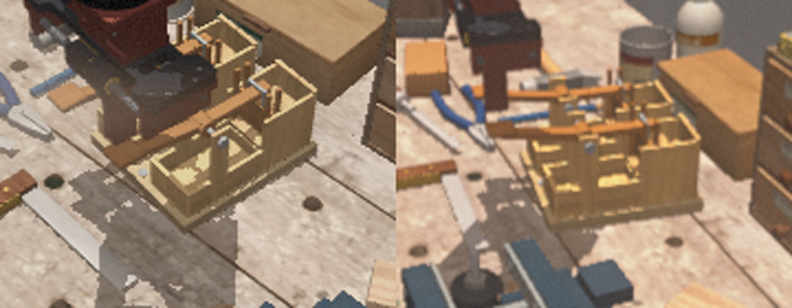

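The crops show the fingers close to the thick lever, but in the side view the fingertip at about (495,107) sits above the paddle at (495,128). I'll check this numerically before pressing.

Run:
```python
from h import *
np.set_printoptions(precision=1,suppress=True)
o=get_obs(); e=np.array(o["ee_pos"]); print(e,o["ft_force"])
out=[]
for cam in("scene","side"):
    im,d=viewer.get_image(cam); c=viewer.get_calibration(cam)
    K=np.array([[c["fx"],0,c["cx"]],[0,c["fy"],c["cy"]],[0,0,1]])
    im=im[:,:,::-1].copy()
    pr=lambda P:cv2.projectPoints(np.array(P,float),np.array(c["rvec"],float),np.array(c["tvec"],float),K,None)[0].reshape(-1,2)
    pts=pr([e,[424.3,304,123],[437.2,393,123]]);print(cam,pts)
    P=world(cam,d,np.ones_like(d,bool)); 
    n=(np.hypot(P[:,0]-e[0],P[:,1]-e[1])<45)&(P[:,2]>100)&(P[:,2]<200)
    q=P[n]
    for z in range(100,200,8):
        b=(q[:,2]>=z)&(q[:,2]<z+8)
        if b.any():print("  z",z,b.sum(),q[b].min(0)[:2],q[b].max(0)[:2])
    u,v=pts[0].astype(int); s=8
    cr=cv2.resize(im[v-30:v+20,u-25:u+25],None,fx=s,fy=s,interpolation=cv2.INTER_CUBIC)
    for p,col in zip(pts,[(0,0,255),(0,255,0),(255,0,0)]):
        cv2.circle(cr,tuple(((p-[u-25,v-30])*s+4).astype(int)),5,col,-1)
    out.append(cr)
cv2.imwrite("pics/e.png",np.hstack(out))
```

```text
[420.2 305.6 119.8] [-0.7  0.6 -0.7]
scene [[224.5 200.1]
 [226.6 198.3]
 [200.7 173.1]]
  z 100 7 [443.8 293.5] [462.6 297.6]
  z 108 62 [410.2 292.8] [465.  311.8]
  z 116 154 [408.2 290.3] [453.9 319.8]
  z 124 19 [408.7 294.2] [436.  319.3]
  z 140 14 [409.2 296.4] [432.5 314.1]
  z 148 43 [408.5 294.2] [431.3 316.3]
  z 156 39 [409.2 294. ] [430.4 316.2]
  z 164 48 [408.2 294.9] [429.2 315.1]
  z 172 34 [408.7 295.1] [426.9 314.6]
  z 180 36 [409. 294.] [423.8 317.4]
  z 188 28 [407.8 293.1] [418.3 316.6]
  z 196 10 [409.  293.4] [423.3 304.2]
side [[235.4 188.6]
 [237.3 187.4]
 [230.8 170.4]]
  z 100 11 [440.6 293.9] [462.  297.8]
  z 108 62 [410.8 292.1] [463.6 308.2]
  z 116 93 [407.1 287. ] [448.7 319.4]
  z 124 6 [414.3 294.8] [432.8 304.1]
  z 140 10 [409.  295.1] [429.5 311.1]
  z 148 34 [408.7 293.6] [430.1 309.9]
  z 156 33 [408.2 294.2] [429.6 303.6]
  z 164 37 [408.1 294.1] [430.3 315.3]
  z 172 30 [408.3 292.9] [429.4 316.6]
  z 180 35 [406.8 289.6] [427.8 310.5]
  z 188 12 [407.4 291.6] [427.6 295.6]
```

View pics/e.png

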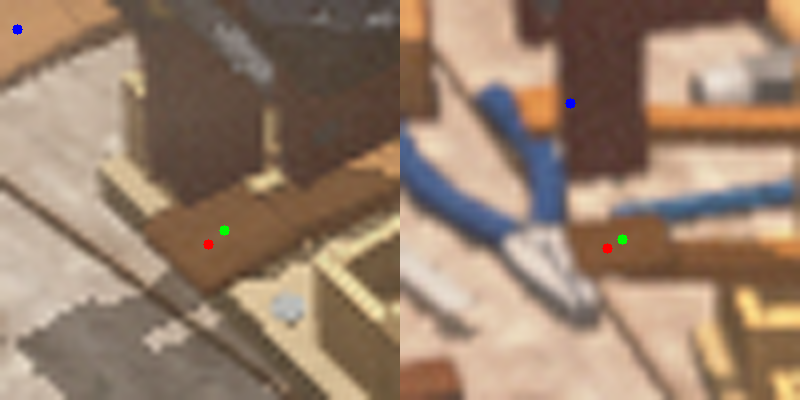

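The red dot (reported TCP) lies on the paddle, but the depth shows the closed fingers ending at z≈138, about 19 mm higher. They are well centred over the paddle. I'll lower further in small steps and go by the force.

```bash
python3 -m inch '[{"tx":0,"ty":0,"tz":0.8,"ax":0,"ay":0,"az":0,"jaw":0},{"tx":0,"ty":0,"tz":0.6,"ax":0,"ay":0,"az":0,"jaw":0},{"tx":0,"ty":0,"tz":0.6,"ax":0,"ay":0,"az":0,"jaw":0},{"tx":0,"ty":0,"tz":0,"ax":0,"ay":0,"az":0,"jaw":0}]'; python3 -m inch '[{"tx":0,"ty":0,"tz":0.8,"ax":0,"ay":0,"az":0,"jaw":0},{"tx":0,"ty":0,"tz":0.8,"ax":0,"ay":0,"az":0,"jaw":0},{"tx":0,"ty":0,"tz":0,"ax":0,"ay":0,"az":0,"jaw":0}]'
```

```text
t: 4.03
ee_pos: [419.8, 305.3, 99.0]
orientation: [-2.377, -2.053, 0.002]
ft_force: [-0.8, -0.6, 0.5]
width: 0.6
t: 4.4
ee_pos: [419.8, 305.3, 83.0]
orientation: [-2.377, -2.054, 0.001]
ft_force: [-0.2, -0.3, 0.9]
width: 0.1
```

```bash
cat > look.py <<'E'
from h import *
import sys
np.set_printoptions(precision=1,suppress=True)
o=get_obs(); e=np.array(o["ee_pos"]); print(o["t"],e,np.array(o["ft_force"]))
out=[]
for cam,(r,c) in {"scene":(140,195),"side":(150,220)}.items():
    im,d=viewer.get_image(cam)
    out.append(cv2.resize(im[r:r+95,c:c+125,::-1],None,fx=3.15,fy=3.15,interpolation=cv2.INTER_CUBIC))
    P=world(cam,d,np.ones_like(d,bool))
    q=P[(np.hypot(P[:,0]-e[0],P[:,1]-e[1])<18)&(P[:,2]>60)]
    print(cam,[(z,int(((q[:,2]>=z)&(q[:,2]<z+6)).sum())) for z in range(60,160,6)])
cv2.imwrite(f"pics/{sys.argv[1]}.png",np.hstack(out))
E
python3 look.py f
```

```text
4.4 [419.8 305.3  83. ] [-0.2 -0.3  0.9]
scene [(60, 0), (66, 0), (72, 0), (78, 0), (84, 0), (90, 0), (96, 23), (102, 61), (108, 25), (114, 29), (120, 35), (126, 30), (132, 20), (138, 26), (144, 23), (150, 16), (156, 17)]
side [(60, 0), (66, 0), (72, 0), (78, 0), (84, 0), (90, 7), (96, 18), (102, 43), (108, 23), (114, 22), (120, 25), (126, 25), (132, 25), (138, 22), (144, 21), (150, 5), (156, 0)]
```

View pics/f.png

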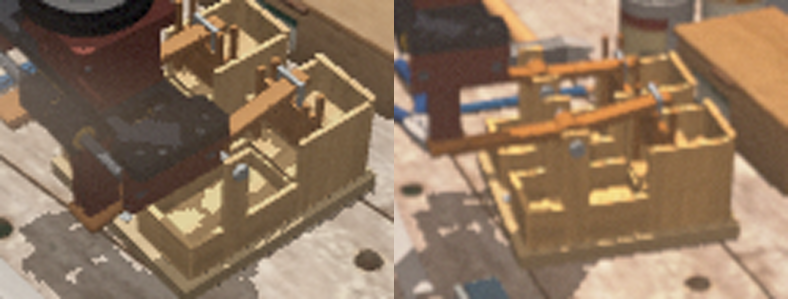

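The fingers are on the thick paddle and the lever is partly down, with the gate already rising at the rear. I'll press on to the stop and hold.

```bash
python3 -m inch '[{"tx":0,"ty":0,"tz":0.5,"ax":0,"ay":0,"az":0,"jaw":0},{"tx":0,"ty":0,"tz":0.4,"ax":0,"ay":0,"az":0,"jaw":0},{"tx":0,"ty":0,"tz":0,"ax":0,"ay":0,"az":0,"jaw":0}]'; python3 -m inch '[{"tx":0,"ty":0,"tz":0.2,"ax":0,"ay":0,"az":0,"jaw":0},{"tx":0,"ty":0,"tz":0,"ax":0,"ay":0,"az":0,"jaw":0},{"tx":0,"ty":0,"tz":0,"ax":0,"ay":0,"az":0,"jaw":0}]'
```

```text
t: 4.88
ee_pos: [420.1, 305.5, 74.5]
orientation: [-2.378, -2.053, 0.0]
ft_force: [-2.3, 0.4, 2.4]
width: 0.4
t: 5.25
ee_pos: [420.1, 305.5, 72.7]
orientation: [2.377, 2.054, 0.0]
ft_force: [-1.9, -0.4, 3.0]
width: 0.5
```

```bash
python3 -m inch '[{"tx":0,"ty":0,"tz":0.2,"ax":0,"ay":0,"az":0,"jaw":0},{"tx":0,"ty":0,"tz":0,"ax":0,"ay":0,"az":0,"jaw":0},{"tx":0,"ty":0,"tz":0,"ax":0,"ay":0,"az":0,"jaw":0},{"tx":0,"ty":0,"tz":0,"ax":0,"ay":0,"az":0,"jaw":0},{"tx":0,"ty":0,"tz":0,"ax":0,"ay":0,"az":0,"jaw":0},{"tx":0,"ty":0,"tz":0,"ax":0,"ay":0,"az":0,"jaw":0},{"tx":0,"ty":0,"tz":0,"ax":0,"ay":0,"az":0,"jaw":0},{"tx":0,"ty":0,"tz":0,"ax":0,"ay":0,"az":0,"jaw":0}]'; python3 look.py g
```

```text
t: 6.25
ee_pos: [420.1, 305.5, 70.7]
orientation: [2.377, 2.053, 0.0]
ft_force: [-0.6, 0.0, 3.9]
width: 0.6
6.25 [420.1 305.5  70.7] [-0.6  0.   3.9]
scene [(60, 0), (66, 0), (72, 0), (78, 2), (84, 53), (90, 36), (96, 21), (102, 31), (108, 26), (114, 32), (120, 26), (126, 21), (132, 23), (138, 14), (144, 13), (150, 9), (156, 3)]
side [(60, 0), (66, 0), (72, 0), (78, 9), (84, 31), (90, 29), (96, 26), (102, 24), (108, 22), (114, 23), (120, 24), (126, 19), (132, 21), (138, 2), (144, 0), (150, 0), (156, 0)]
```

View pics/g.png

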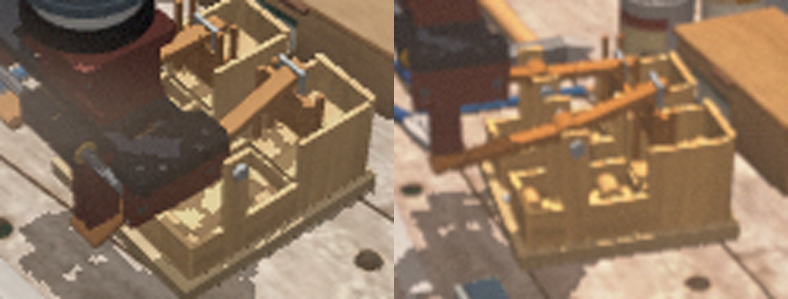

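In the side view two pins are now in the trough, at about (535,197) and (608,183). I'll press 1.5 mm further, wait, and locate them.

```bash
cat > pins.py <<'E'
from h import *
import sys
from rel import paddle,ex
np.set_printoptions(precision=1,suppress=True)
k=sys.argv[1]; ey=np.array([-ex[1],ex[0]]); org=paddle(k)+90*ex
for cam in("scene","side"):
    im,d=viewer.get_image(cam)
    for r in masks_of(cam,k+"_pin_1")[:5]:
        p=world(cam,d,r["pixels"])
        if len(p)<3: continue
        l=np.c_[(p[:,:2]-org)@ex,(p[:,:2]-org)@ey,p[:,2]-15]
        print(cam,round(r["score"],2),r["location"],len(p),np.median(l,0),np.percentile(l,5,axis=0),np.percentile(l,95,axis=0))
    P=world(cam,d,np.ones_like(d,bool)); L=np.c_[(P[:,:2]-org)@ex,(P[:,:2]-org)@ey,P[:,2]-15]
    for nm,a,b in(("trough",-38,60),("lane",74,122)):
        q=L[(np.abs(L[:,1])<18)&(L[:,0]>a)&(L[:,0]<b)&(L[:,2]<(40 if nm=="trough" else 70))]
        print(" ",nm,[(x,int(len(z)),round(float(np.percentile(z,90)),1)) for x in range(a,b,7) for z in [q[(q[:,0]>=x)&(q[:,0]<x+7),2]] if len(z)>2])
    q=L[(np.abs(L[:,1])<10)&(L[:,0]>60)&(L[:,0]<82)&(L[:,2]>70)]
    if len(q): print("  lever end z",np.percentile(q[:,2],[50,95]))
E
python3 -m inch '[{"tx":0,"ty":0,"tz":0.15,"ax":0,"ay":0,"az":0,"jaw":0},{"tx":0,"ty":0,"tz":0,"ax":0,"ay":0,"az":0,"jaw":0},{"tx":0,"ty":0,"tz":0,"ax":0,"ay":0,"az":0,"jaw":0},{"tx":0,"ty":0,"tz":0,"ax":0,"ay":0,"az":0,"jaw":0},{"tx":0,"ty":0,"tz":0,"ax":0,"ay":0,"az":0,"jaw":0},{"tx":0,"ty":0,"tz":0,"ax":0,"ay":0,"az":0,"jaw":0}]';python3 pins.py thick
```

```text
t: 7.1
ee_pos: [420.2, 305.5, 69.2]
orientation: [2.378, 2.053, 0.0]
ft_force: [0.2, 0.4, 3.0]
width: 0.8
scene 0.56 [276.9, 197.1] 38 [36.1 -8.  24.7] [ 30.6 -14.7  21.6] [41.8  1.5 26.8]
  trough [(-38, 14, 36.8), (-31, 14, 24.8), (-24, 18, 22.0), (-17, 10, 9.3), (-10, 26, 9.0), (-3, 29, 10.0), (4, 18, 9.6), (11, 14, 9.6), (18, 4, 10.3), (25, 7, 23.8), (32, 24, 26.7), (39, 11, 26.2), (46, 3, 12.5), (53, 95, 33.4)]
  lane [(74, 21, 39.6), (81, 9, 40.8), (102, 6, 47.2), (109, 15, 49.1), (116, 81, 67.7)]
  lever end z [104.5 120.2]
  trough [(-38, 6, 36.3), (-31, 16, 23.4), (-24, 4, 21.6), (25, 15, 23.1), (32, 19, 25.5), (39, 6, 24.7), (46, 4, 11.4), (53, 35, 33.4)]
  lane [(116, 22, 68.2)]
  lever end z [109.7 119.1]
```

Both thick pins are in the trough, at x≈-26 and x≈36 mm in the dispenser frame, and the lane is empty. Now I release.

```bash
python3 -m inch '[{"tx":0,"ty":0,"tz":-0.8,"ax":0,"ay":0,"az":0,"jaw":0},{"tx":0,"ty":0,"tz":-1,"ax":0,"ay":0,"az":0,"jaw":0},{"tx":0,"ty":0,"tz":-1,"ax":0,"ay":0,"az":0,"jaw":0},{"tx":0,"ty":0,"tz":-1.2,"ax":0,"ay":0,"az":0,"jaw":0},{"tx":0,"ty":0,"tz":-2,"ax":0,"ay":0,"az":0,"jaw":0},{"tx":0,"ty":0,"tz":-2,"ax":0,"ay":0,"az":0,"jaw":0},{"tx":0,"ty":0,"tz":0,"ax":0,"ay":0,"az":0,"jaw":0}]';python3 pins.py thick; python3 rel.py thin 130
```

```text
t: 8.18
ee_pos: [420.8, 306.0, 150.7]
orientation: [2.377, 2.053, 0.005]
ft_force: [-0.1, -0.2, 0.5]
width: 0.5
scene 0.42 [275.3, 198.5] 35 [36.2 -7.2 24.4] [ 31.1 -14.4  21.5] [43.3  1.3 26.7]
scene 0.37 [249.3, 208.9] 28 [-24.    8.4  22.2] [-27.2  -1.9  19.5] [-20.5  19.5  23.5]
scene 0.17 [249.9, 286.9] 704 [-148.7 -146.6   18.2] [-168.  -164.9  -10.2] [-124.4 -121.    50.5]
  trough [(-38, 17, 36.7), (-31, 18, 24.0), (-24, 15, 23.0), (-17, 9, 9.3), (-10, 31, 9.4), (-3, 24, 9.4), (4, 22, 9.7), (11, 16, 10.3), (18, 5, 10.9), (25, 10, 24.3), (32, 19, 26.7), (39, 13, 26.7), (53, 104, 33.5)]
  lane [(95, 3, 44.1), (102, 12, 47.2), (109, 16, 48.8), (116, 76, 68.5)]
  lever end z [89.3 94.1]
side 0.36 [289.1, 208.5] 36 [34.   7.7 23.9] [29.6 -5.9 19.8] [41.4 17.6 26. ]
  trough [(-38, 7, 36.4), (-31, 15, 22.7), (-24, 5, 20.5), (25, 17, 23.8), (32, 19, 25.9), (39, 7, 24.0), (46, 3, 11.3), (53, 34, 33.0)]
  lane [(116, 23, 68.5)]
  lever end z [88.1 92.7]
t 8.375 ee [419.45 305.06 148.4 ] F [-0.61 -0.7  -0.59] w 0.3917224083133653
target [432.25 393.72 130.  ] tool shift cm [ 8.96 -0.02  1.83]
tool x yaw 81.63688566538306 y yaw -8.363186135577818 z [-0. -0. -1.] q [ 0.61  0.34  1.9   0.    0.91 -0.82]
```

Both thick pins lie in the trough and the lever is back at its rest height. Next is the thin lever: 9 cm along tool x, then down in stages.

```bash
python3 -m inch '[{"tx":3,"ty":0,"tz":0,"ax":0,"ay":0,"az":0,"jaw":0},{"tx":3,"ty":0,"tz":0,"ax":0,"ay":0,"az":0,"jaw":0},{"tx":3,"ty":0,"tz":0,"ax":0,"ay":0,"az":0,"jaw":0},{"tx":0,"ty":0,"tz":1.5,"ax":0,"ay":0,"az":0,"jaw":0},{"tx":0,"ty":0,"tz":1.5,"ax":0,"ay":0,"az":0,"jaw":0},{"tx":0,"ty":0,"tz":1,"ax":0,"ay":0,"az":0,"jaw":0},{"tx":0,"ty":0,"tz":0,"ax":0,"ay":0,"az":0,"jaw":0}]'; python3 rel.py thin 70; python3 look.py h
```

```text
t: 9.25
ee_pos: [432.4, 393.2, 107.9]
orientation: [2.378, 2.053, -0.004]
ft_force: [0.2, 0.5, -0.9]
width: 0.6
t 9.25 ee [432.45 393.19 107.85] F [ 0.15  0.47 -0.91] w 0.5714462673385776
target [432.25 393.72  70.  ] tool shift cm [ 0.06 -0.02  3.79]
tool x yaw 81.59705601998341 y yaw -8.403155569551114 z [-0. -0. -1.] q [ 0.72  0.48  1.78 -0.    0.88 -0.71]
9.25 [432.4 393.2 107.9] [ 0.2  0.5 -0.9]
scene [(60, 0), (66, 0), (72, 0), (78, 0), (84, 0), (90, 0), (96, 0), (102, 0), (108, 0), (114, 20), (120, 83), (126, 0), (132, 18), (138, 25), (144, 28), (150, 26), (156, 25)]
side [(60, 0), (66, 0), (72, 0), (78, 0), (84, 0), (90, 0), (96, 0), (102, 1), (108, 10), (114, 17), (120, 59), (126, 0), (132, 12), (138, 24), (144, 18), (150, 23), (156, 19)]
```

View pics/h.png

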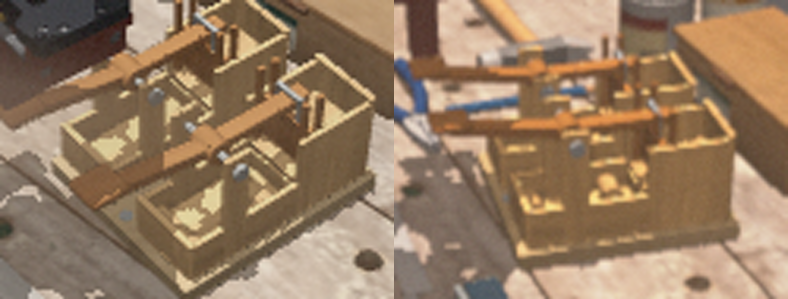

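The picture shows the thick lever level again with its gate shut. The gripper is over the thin paddle at the left edge, with tips about 9 mm above it by depth. Now I press.

```bash
python3 -m inch '[{"tx":0,"ty":0,"tz":0.6,"ax":0,"ay":0,"az":0,"jaw":0},{"tx":0,"ty":0,"tz":0.8,"ax":0,"ay":0,"az":0,"jaw":0},{"tx":0,"ty":0,"tz":0.8,"ax":0,"ay":0,"az":0,"jaw":0},{"tx":0,"ty":0,"tz":0.8,"ax":0,"ay":0,"az":0,"jaw":0},{"tx":0,"ty":0,"tz":0.5,"ax":0,"ay":0,"az":0,"jaw":0},{"tx":0,"ty":0,"tz":0.3,"ax":0,"ay":0,"az":0,"jaw":0},{"tx":0,"ty":0,"tz":0,"ax":0,"ay":0,"az":0,"jaw":0},{"tx":0,"ty":0,"tz":0,"ax":0,"ay":0,"az":0,"jaw":0},{"tx":0,"ty":0,"tz":0,"ax":0,"ay":0,"az":0,"jaw":0},{"tx":0,"ty":0,"tz":0,"ax":0,"ay":0,"az":0,"jaw":0},{"tx":0,"ty":0,"tz":0,"ax":0,"ay":0,"az":0,"jaw":0},{"tx":0,"ty":0,"tz":0,"ax":0,"ay":0,"az":0,"jaw":0}]'; python3 -m inch '[{"tx":0,"ty":0,"tz":0.1,"ax":0,"ay":0,"az":0,"jaw":0},{"tx":0,"ty":0,"tz":0,"ax":0,"ay":0,"az":0,"jaw":0},{"tx":0,"ty":0,"tz":0,"ax":0,"ay":0,"az":0,"jaw":0},{"tx":0,"ty":0,"tz":0,"ax":0,"ay":0,"az":0,"jaw":0}]';python3 pins.py thin; python3 look.py i
```

```text
t: 10.85
ee_pos: [433.1, 394.4, 71.2]
orientation: [2.378, 2.054, -0.0]
ft_force: [-4.4, 0.9, 3.1]
width: 0.6
t: 11.35
ee_pos: [433.2, 394.4, 70.1]
orientation: [2.377, 2.054, -0.0]
ft_force: [-4.2, -0.3, 3.3]
width: 0.1
  trough [(-38, 16, 37.1), (-24, 5, 7.9), (-17, 20, 9.0), (-10, 20, 9.2), (-3, 16, 9.4), (4, 17, 10.0), (11, 7, 9.6), (32, 6, 11.6), (39, 8, 20.5), (46, 5, 18.6), (53, 56, 33.0)]
  lane [(74, 19, 40.1), (81, 4, 40.9), (102, 8, 46.6), (109, 11, 48.1), (116, 73, 67.8)]
  lever end z [105.7 118.9]
side 0.69 [261.9, 171.2] 367 [-8.7 -3.1 88.5] [-92.9  -9.9  71.5] [ 66.1   8.1 112.8]
  trough [(-38, 3, 36.6), (53, 6, 31.1)]
  lane [(116, 14, 68.6)]
  lever end z [110.4 117.8]
11.55 [433.2 394.5  70.2] [-4.5 -0.5  2.6]
scene [(60, 0), (66, 0), (72, 0), (78, 4), (84, 47), (90, 27), (96, 18), (102, 27), (108, 26), (114, 25), (120, 21), (126, 19), (132, 19), (138, 17), (144, 11), (150, 9), (156, 0)]
side [(60, 0), (66, 0), (72, 0), (78, 3), (84, 29), (90, 24), (96, 20), (102, 21), (108, 19), (114, 23), (120, 18), (126, 21), (132, 23), (138, 9), (144, 0), (150, 0), (156, 0)]
```

View pics/i.png

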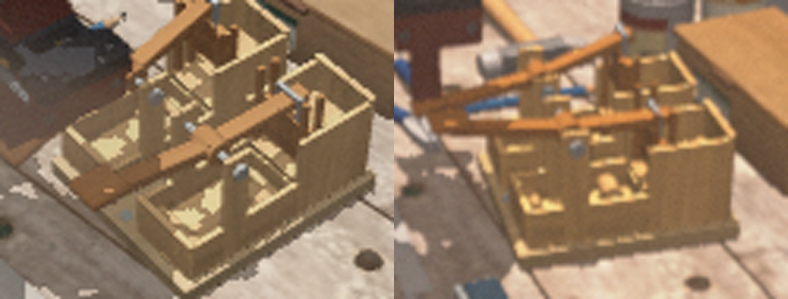

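One thin pin shows at x≈43. The other could be hidden behind the front wall, so I check with the wrist camera while still holding.

Run:
```python
from h import *
from rel import paddle,ex
c=viewer.get_calibration("wrist"); im,d=viewer.get_image("wrist")
R=cv2.Rodrigues(np.array(c["rvec"],float))[0]; t=np.array(c["tvec"],float).ravel()
ey=np.array([-ex[1],ex[0]])
def pr(P):
    X=R@P+t; th=np.arctan2(np.hypot(X[0],X[1]),X[2]); f=np.hypot(X[0],X[1])
    return c["cx"]+c["fx"]*th*X[0]/f, c["cy"]+c["fy"]*th*X[1]/f
im=im[:,:,::-1].copy()
for k in("thin",):
    for x,z in((-29,22),(43,33),(80,58),(98,64),(120,90)):
        for y in(-18,18):
            p=paddle(k)+(90+x)*ex+y*ey; print(x,y,pr(np.r_[p,z]))
print("cam",-R.T@t)
cv2.imwrite("pics/j.png",cv2.resize(im,(800,600),interpolation=cv2.INTER_CUBIC))
for r in masks_of("wrist","thin_pin_1")[:5]: print(r["score"],r["location"],r["pixels"].sum())
```

```text
-29 -18 (np.float64(229.6184808439973), np.float64(265.3674121598888))
-29 18 (np.float64(269.3787678247366), np.float64(265.3837259448214))
43 -18 (np.float64(231.46413378729633), np.float64(331.97149886331385))
43 18 (np.float64(267.8421817239621), np.float64(332.0077515319373))
80 -18 (np.float64(231.57338885446558), np.float64(373.6865602495758))
80 18 (np.float64(267.7765110167862), np.float64(373.7358486548327))
98 -18 (np.float64(231.99695227548798), np.float64(388.33299265675447))
98 18 (np.float64(267.4217567142381), np.float64(388.3840835752179))
120 -18 (np.float64(231.74158852295272), np.float64(418.983394679684))
120 18 (np.float64(267.6596461630853), np.float64(419.0445843572305))
cam [364.3  405.02 258.03]
```

View pics/j.png

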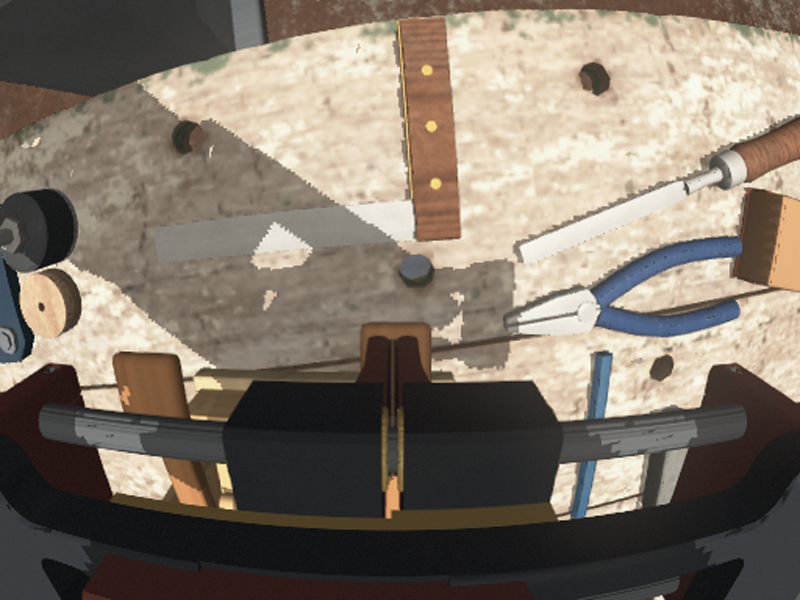

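The wrist view looks forward of the gripper and the dispenser is hidden behind it, so it doesn't help here. In the scene depth the lane is at floor height wherever visible. I'll release and then bring the wrist camera over the dispenser to check.

```bash
python3 -m inch '[{"tx":0,"ty":0,"tz":-0.8,"ax":0,"ay":0,"az":0,"jaw":0},{"tx":0,"ty":0,"tz":-1,"ax":0,"ay":0,"az":0,"jaw":0},{"tx":0,"ty":0,"tz":-1,"ax":0,"ay":0,"az":0,"jaw":0},{"tx":0,"ty":0,"tz":-1.2,"ax":0,"ay":0,"az":0,"jaw":0},{"tx":0,"ty":0,"tz":-3,"ax":0,"ay":0,"az":0,"jaw":0},{"tx":0,"ty":0,"tz":-3.5,"ax":0,"ay":0,"az":0,"jaw":0},{"tx":0,"ty":0,"tz":-3.5,"ax":0,"ay":0,"az":0,"jaw":0},{"tx":0,"ty":0,"tz":-3,"ax":0,"ay":0,"az":0,"jaw":0},{"tx":0,"ty":0,"tz":-2,"ax":0,"ay":0,"az":0,"jaw":0},{"tx":0,"ty":0,"tz":0,"ax":0,"ay":0,"az":0,"jaw":0}]';python3 pins.py thin
python3 - <<'E'
from h import *
d=viewer.get_image("scene")[1];P=world("scene",d,np.ones_like(d,bool))
q=P[(P[:,0]>500)&(P[:,0]<760)&(P[:,1]>230)&(P[:,1]<520)&(P[:,2]<230)]
print("max z in sweep",q[q[:,2].argmax()])
E
```

```text
t: 13.0
ee_pos: [434.0, 395.2, 262.3]
orientation: [2.377, 2.053, 0.006]
ft_force: [-0.1, 0.3, -0.3]
width: 0.8
scene 0.41 [165.1, 176.5] 559 [-89.9 148.4  -3. ] [-130.6   77.9   -8.3] [-76.  221.1  -0.2]
  trough [(-38, 14, 37.3), (-24, 8, 9.6), (-17, 18, 10.1), (-10, 19, 10.3), (-3, 19, 9.5), (4, 13, 11.8), (11, 11, 9.5), (25, 3, 19.3), (32, 6, 12.2), (39, 10, 20.9), (53, 57, 33.5)]
  lane [(95, 5, 44.5), (102, 9, 47.3), (109, 14, 49.7), (116, 69, 67.0)]
  lever end z [89.  95.1]
  trough [(53, 7, 34.2)]
  lane [(116, 14, 68.0)]
  lever end z [88.6 93.3]
max z in sweep [587.71184443 303.91872538 119.95169428]
```

```bash
python3 -m inch '[{"tx":-1,"ty":3,"tz":0,"ax":0,"ay":0,"az":0,"jaw":0},{"tx":-1,"ty":3,"tz":0,"ax":0,"ay":0,"az":0,"jaw":0},{"tx":-1,"ty":3,"tz":0,"ax":0,"ay":0,"az":0,"jaw":0},{"tx":-0.5,"ty":3,"tz":0,"ax":0,"ay":0,"az":0,"jaw":0},{"tx":0,"ty":3,"tz":0,"ax":0,"ay":0,"az":0,"jaw":0},{"tx":0,"ty":2,"tz":0,"ax":0,"ay":0,"az":0,"jaw":0},{"tx":0,"ty":0,"tz":0,"ax":0,"ay":0,"az":0,"jaw":0},{"tx":0,"ty":0,"tz":0,"ax":0,"ay":0,"az":0,"jaw":0}]';python3 - <<'E'
from h import *
from rel import paddle,ex
c=viewer.get_calibration("wrist"); im,d=viewer.get_image("wrist")
R=cv2.Rodrigues(np.array(c["rvec"],float))[0]; t=np.array(c["tvec"],float).ravel()
P=np.r_[paddle("thin")+80*ex,30]; P2=np.r_[paddle("thick")+80*ex,30]
def pr(P):
    X=R@P+t; f=np.hypot(X[0],X[1]); th=np.arctan2(f,X[2])
    return np.array([c["cx"]+c["fx"]*th*X[0]/f, c["cy"]+c["fy"]*th*X[1]/f])
print(pr(P),pr(P2))
for k in("thick","thin"):
    for r in masks_of("wrist",k+"_pin_1")[:5]: print(k,r["score"],r["location"],r["pixels"].sum())
m=((pr(P)+pr(P2))/2).astype(int); u0=int(np.clip(m[0]-100,0,312)); v0=int(np.clip(m[1]-75,0,234)); print(u0,v0)
cv2.imwrite("pics/k.png",cv2.resize(im[v0:v0+150,u0:u0+200,::-1],None,fx=4,fy=4,interpolation=cv2.INTER_CUBIC))
E
```

```text
t: 14.25
ee_pos: [595.3, 335.1, 259.3]
orientation: [-2.377, -2.053, 0.003]
ft_force: [0.2, -0.4, 0.4]
width: 0.7
[275.57 100.8 ] [210.9  101.22]
thick 0.77 [221.0, 88.6] 191
thick 0.69 [221.9, 131.7] 183
thin 0.57 [268.3, 123.1] 131
143 26
```

View pics/k.png

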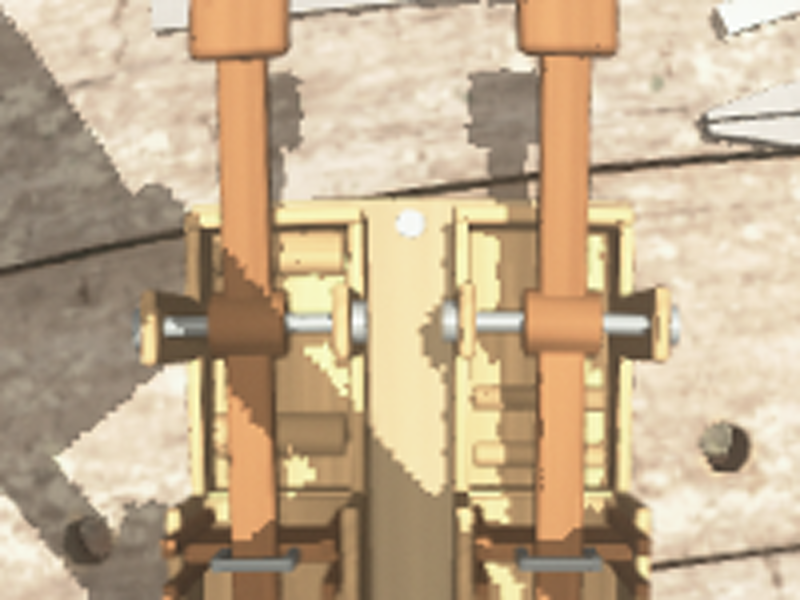

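The wrist picture shows all four pins: the thick ones at (312,253) and (312,433) in the left trough, the thin ones at (490,398) and (490,455) in the right trough. Both levers are up and the gripper is clear, so I hand in.

```bash
python3 -c "
from workcell import ctrl
print(ctrl.close_job())"
```

```text
the job is handed in; nothing more can be done
None
```

I pressed and held the thick lever until both thick pins had rolled out, let it come up, then did the same with the thin lever. I handed the job in at about 14.4 s of the 48 s.

- **Final check:** the last wrist picture shows all four pins in their troughs, two in each. By depth, both gate ends of the levers are back at rest height. The gripper was about 260 mm up and touching nothing. The highest force I read was about 6 N.
- **Fingertip height:** the closed fingertips sat about 19 mm higher than the reported TCP. I therefore set the pressing depth by depth images and force.
- **Pin finder:** the trained network often missed or misplaced the thin pins and found only one of them in the last picture. I confirmed the other by looking at the picture.
- **Lever stop:** the force showed no clear jump at the lever stop, so I confirmed the gates had opened from the lifted gate ends and the released pins.
- **Refused move:** my first move command was refused for missing keys, and nothing moved.

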